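# Put the centre punch away in the sliding-lid box

## Robot

A 7-joint arm with a two-finger parallel gripper is mounted at the origin on a cart in front of the work surface, level with it; the furniture and walls round the work are solid. World frame = base frame: x ahead of the robot, y to its left, z up, the work surface at z = 0. Lengths are in m, angles in rad, forces in N, time in s.
With the tool pointing down it reaches from about 0.425 to 0.925 m from the base axis. Payload 6.8 kg.
Tool frame: the origin (TCP) lies at the very end of the fingers, on their centre line; the grasp point (between the pads) lies 19 mm behind it; z points along the fingers, y is the line along which they close (so a half turn about z gives the same grasp; the last joint's range is limited). The gripper opens to 85 mm and grips with 20 to 120 N. Pads are 22 mm wide; open, the fingers measure 114 mm over their backs; the gripper's body (76 mm by 85 mm) begins 54 mm behind the grasp point. The pads swing forward as they close: fully open they stand 13 mm farther back than shut.
Start: joints at [-1.425, 0.477, 0.022, 1.555, -0.011, 1.109, -0.083], TCP at [0.169, 0.653, 0.231] pointing down, gripper open.
Joint ranges: [-2.96, 2.96], [-0.34, 2.1], [-1.41, 1.46], [0.24, 2.44], [-1.37, 4.51], [0.17, 1.92], [-2.96, 2.96]. Speed limits (rad/s): [2.39, 2.39, 3.14, 3.14, 3.14, 3.14, 3.14].

## Interface

Orientations are given as a unit quaternion [w, x, y, z].
In Python, from station import bot gives the robot as it stands.
- The arm moves only by the tool apply_moves, never from a script. Its argument "deltas" is a list of rows, each a list of 3 entries, a list of its own where there are three numbers: the closure, from 0 (fully open) to 1 (shut), then the shift along the tool's x, y, z in units of 0.2 m (1.0 is 0.2 m), then the turn about the tool's z in units of 2 pi rad (1.0 is 2 pi rad). A call has 1 to 12 rows; each row is the pose to reach, as a shift and turn from the pose commanded when the call began, along the tool's axes at that moment, turning the shorter way round; what a row does not reach only later rows make up. A row lasts 1/10 s, in which the tool goes at most 50 mm and 8.59 degrees, less where a joint would pass 70% of its speed; a pose out of reach is approached as far as the arm can. A call with a number of a shift or a turn outside -1 to 1 is refused whole. A call with a gripper value outside its range is refused whole. The fingers move at their own pace and stop on an object; "squeeze" is the grip in N (left out, the last holds). Time passes only in rows, so rows that repeat a pose let the fingers close. It gives the time, the measured TCP pose, the force, the opening and the grip force at its end, in the units of the state.
- bot.get_obs(): the state, without advancing time (a new reading comes with each control period).
- bot.read_camera(name): name is "side" or "top"; returns a dict with "color" (384x512x3 uint8, red, green, blue), "intrinsics" (3x3 intrinsics, pixels), "pose" (4x4, takes a point from camera to world coordinates). Camera axes: x right, y down, z forward; pixel columns grow to the right and rows downward; lengths in m; the calibration is good to about 2 mm. A picture is of the moment at which its call begins. There is no depth.
- bot.hand_in(): hands the job in; it is judged then, once.
Trained networks look in a picture, given as the dict that the camera call returned (one of the last four; its "shot" number tells which), for a name from the list of things; names that differ only in an ending like _2 or _b are one class to them, and where a whole thing is asked for, a point or a joint stands for the part that bears it (a point fixed in the world has none). Each returns a list of dicts, best first, with "confidence" (0 to 1); they miss things now and then, are a little off and sometimes report something else, mostly with a low value. They report only what shows in the picture. A call takes as long as a camera call.
- bot.look_for(picture, target): "point" ([x, y, z] in m, in world coordinates, good to about 4 mm: the middle of the surface that is visible of it).
The state is a dict: "t": time; "q": joint angles; "joint_vel": joint speeds; "joint_torque": joint torques, N m; "eef_pos": TCP position; "tool_rot": TCP orientation; "contact_force": force on the tool from outside, world axes, zero at the start; "torque": the same for the moment, N m; "gripper_width": opening from 0.0 (shut) to 1.0 (fully open); "grasp_force": force on a finger pad.
Only numpy, scipy, OpenCV 4.12 (cv2) and the standard library are available. Lean on these libraries where they do the work, as an engineer would, in place of code of your own. Each camera call takes 0.05 s, during which the arm holds its last target. There are 200 camera calls.

## Task

The wooden marking-out box on the bench has a flush sliding lid without a knob: press lightly on it and slide it fully open, lay the centre punch down in its empty rest beside the scriber, and slide the lid fully shut again. The lid is thin and cracks if anything pushes on the box with more than about 22 N, so keep the pressure gentle; leave the box standing flat where it is and do not shift the other things on the bench.

Things in the scene. Friction and masses are not known exactly. Their poses are not given: they have to be found in the camera images.
- marking_box: Loose wooden box, 110 (x) x 200 (y) x 48 mm high, about 0.8 kg; origin at the centre of its underside, z up, y along its length. Walls 8 mm, floor 6 mm thick. Its +y end wall is low (41.5 mm) and the lid runs out over it. Tops of lid, side walls and -y wall are flush at 48 mm. A fixed scriber lies inside along x = -38 mm; two 21 mm high ribs cross the box at y = +3 and -47 mm.
- box_lid (a joint): How far the pale, smooth, flat wooden lid is slid open (m), toward the box's +y: 0 shut, 0.14 fully open at its stop. Lid 93 x 191 mm, rigid, with no handle. It takes about 5 N along its grooves to slide, so press on it with roughly 11 to 15 N (a fingertip slips below about 10 N) and drag. Press where it is over the box: pressing on the part that hangs out tips the box.
- lid_back (a point): Point on the lid's top surface, on its centre line, 25 mm from its -y edge; moves with the lid. Axes as the box's.
- lid_front (a point): Middle of the lid's top edge at its +y end (flush with the outside of the box when shut); moves with the lid.
- punch_rest (a point): Where the middle of the punch's axis belongs: in the notches of the two ribs, at x = 8, y = -22 mm in the box, 19.5 mm above its underside (notch floor 14 mm). Notches 14 mm wide, 7 mm deep, flared to 20 mm at the top, running along the box's y; the punch lies in them either way round. Between the ribs (41 mm apart) fingers may reach to the box floor; 33 mm is free on each side of the punch.
- centre_punch: Grey steel centre punch, round, 11 mm diameter, 108 mm long, 60 g, lying on the bench; origin at the middle of its length, on its surface (it may roll); its length along its own y, the point at one end.
- bolt_m12: Loose M12 bolt, 22 x 68 x 19 mm, bystander; origin at centre of underside.
- offcut_2: Loose beech offcut, 60 x 85 x 24 mm, bystander; origin at centre of underside.
- punch_mid (a point): Middle of the punch, on its axis; y along the punch. 5.5 mm above the bench as it lies.
- tape_measure: Loose yellow tape measure, 67 x 77 x 31 mm, bystander; origin at centre of underside.

How it is judged:
By the outcome, as a careful person would: the job done as asked, in the order asked, and still so for the second after the job is handed in, with the robot touching nothing.
It also fails if it takes over 72 s, if anything falls off the work surface, if the arm or the gripper's body presses on something with over 40 N, if the wrist force passes 120 N, or if a joint passes its speed limit or range.

## Working session

There is one attempt and no reset: what is moved stays moved. The work goes in short steps, Python scripts to look and compute and a tool call to move; the robot and the scene stay as the last step left them, time stands still between calls to the robot, and variables do not carry over. Pictures are saved under pics/ and viewed, at most 10 in all, crops included, and the job is handed in when it is done.

Besides the shell and the picture viewer there is one more tool, called after "Request:" by a JSON object that holds its "fn" and its "kwargs". apply_moves: Moves the arm, as the interface text tells. Its arguments: {"type":"object","properties":{"deltas":{"type":"array","items":{"type":"array"}},"squeeze":{"type":"number"}},"required":["deltas"]}

```bash
mkdir -p pics; cat > h.py <<'E'
import numpy as np,cv2
from station import bot
def proj(p,P):
    T=np.linalg.inv(p["pose"]);c=T[:3,:3]@np.asarray(P,float)+T[:3,3];u=p["intrinsics"]@c;return u[:2]/u[2]
def ray(p,uv,z):
    d=p["pose"][:3,:3]@np.linalg.inv(p["intrinsics"])@np.array([uv[0],uv[1],1.]);o=p["pose"][:3,3];return o+d*(z-o[2])/d[2]
def save(p,n,crop=None,k=1):
    a=p["color"][...,::-1]
    if crop: a=a[crop[1]:crop[3],crop[0]:crop[2]]
    cv2.imwrite("pics/"+n,cv2.resize(a,None,fx=k,fy=k,interpolation=cv2.INTER_CUBIC))
E
python3 - <<'E'
from h import *
o=bot.get_obs();print({k:np.round(v,3).tolist() for k,v in o.items()})
pics={}
for c in("top","side"):
    p=bot.read_camera(c);p["pose"]=np.array(p["pose"]);p["intrinsics"]=np.array(p["intrinsics"]);pics[c]=p
    save(p,c+"0.png");print(c,np.round(p["pose"],3).tolist(),p["intrinsics"].round(1).tolist())
    for n in("marking_box","box_lid","lid_back","lid_front","centre_punch","punch_mid","bolt_m12","offcut_2","tape_measure","punch_rest"):
        try:
            for r in bot.look_for(p,n)[:2]:print(c,n,np.round(r["point"],4),round(r["confidence"],2),proj(p,r["point"]).round())
        except Exception as e:print(n,e)
a=np.hstack([]) if 0 else np.vstack([pics["top"]["color"]])
E
```

```text
{'t': 0.0, 'q': [-1.425, 0.478, 0.022, 1.556, -0.012, 1.109, -0.083], 'joint_vel': [-0.001, -0.002, 0.002, -0.001, -0.001, -0.001, -0.002], 'joint_torque': [-0.0, -59.644, 1.607, -28.12, 0.012, 0.009, -0.0], 'eef_pos': [0.169, 0.653, 0.23], 'tool_rot': [-0.0, 0.127, 0.992, -0.001], 'contact_force': [0.189, -0.418, -0.023], 'torque': [0.043, -0.027, -0.022], 'grasp_force': 0.0, 'gripper_width': 1.001}
top [[0.026, -0.992, 0.124, 0.415], [-1.0, -0.025, 0.006, -0.127], [-0.002, -0.124, -0.992, 1.239], [0.0, 0.0, 0.0, 1.0]] [[498.6, 0.0, 261.1], [0.0, 498.6, 193.8], [0.0, 0.0, 1.0]]
top marking_box [ 0.6225 -0.0877  0.0532] 0.81 [248. 169.]
top box_lid [ 0.6192 -0.0905  0.0447] 0.71 [249. 171.]
top lid_back [ 0.6223 -0.0885  0.0472] 0.86 [249. 170.]
top lid_front [ 0.6141 -0.0935  0.0429] 0.86 [251. 173.]
top centre_punch [0.5217 0.1423 0.0117] 0.55 [155. 210.]
top punch_mid [0.5176 0.1464 0.0105] 0.52 [153. 212.]
top bolt_m12 [ 0.3932 -0.0985  0.0126] 0.72 [250. 265.]
top offcut_2 [ 0.4906 -0.3453  0.0257] 0.88 [353. 227.]
top tape_measure [ 0.6616 -0.3274  0.0293] 0.73 [346. 158.]
top 
[... 174 characters left out ...]
.0]] [[391.7, 0.0, 250.5], [0.0, 391.7, 191.5], [0.0, 0.0, 1.0]]
side marking_box [ 0.6162 -0.0533  0.0497] 0.94 [200. 216.]
side box_lid [ 0.615  -0.0851  0.0464] 0.98 [207. 208.]
side lid_back [ 0.6168 -0.0534  0.0485] 0.52 [200. 216.]
side lid_front [ 0.6104 -0.0888  0.0448] 0.85 [210. 208.]
side centre_punch [0.5085 0.147  0.0128] 0.68 [213. 316.]
side punch_mid [0.5093 0.1472 0.0098] 0.74 [213. 317.]
side punch_mid [ 0.6144 -0.0824  0.0482] 0.35 [207. 208.]
side bolt_m12 [ 0.3898 -0.0859  0.0113] 0.61 [309. 241.]
side offcut_2 [ 0.4845 -0.3324  0.0251] 0.79 [291. 169.]
side tape_measure [ 0.656  -0.3094  0.0291] 0.66 [226. 162.]
side punch_rest [ 0.6157 -0.0498  0.0468] 0.79 [200. 218.]
```

View pics/top0.png

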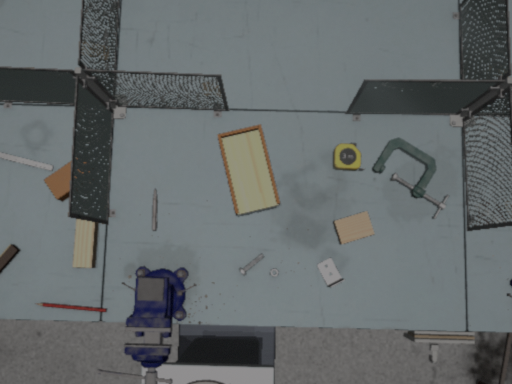

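View pics/side0.png

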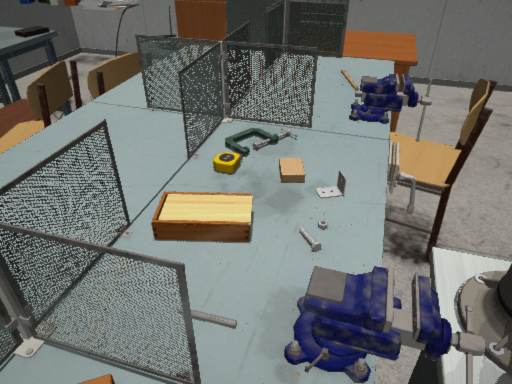

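```bash
python3 - <<'E'
from h import *
a=cv2.imread("pics/top0.png")[115:225,130:290];b=cv2.imread("pics/side0.png")[180:340,145:265]
a=cv2.resize(a,None,fx=5,fy=5,interpolation=cv2.INTER_CUBIC)[:550,:800]
b=cv2.resize(b,None,fx=3.5,fy=3.5,interpolation=cv2.INTER_CUBIC)
cv2.imwrite("pics/a.png",a);cv2.imwrite("pics/b.png",b)
E
```

```text
(no output)
```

View pics/a.png

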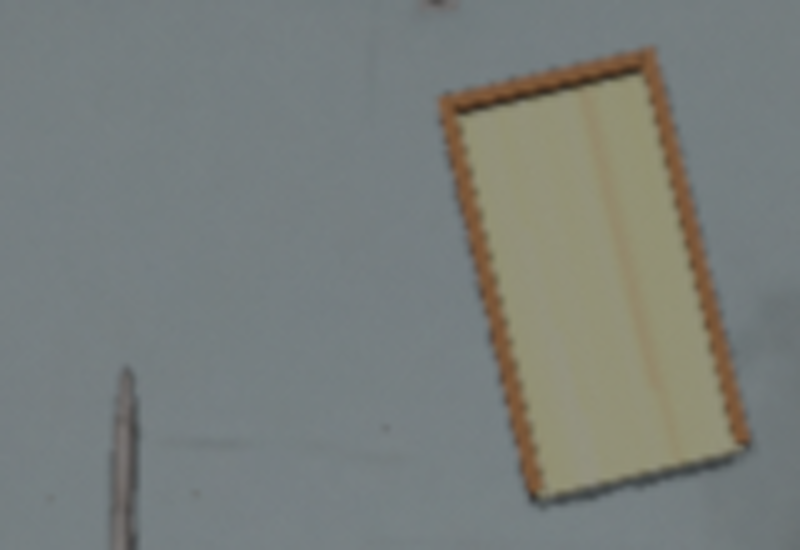

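View pics/b.png

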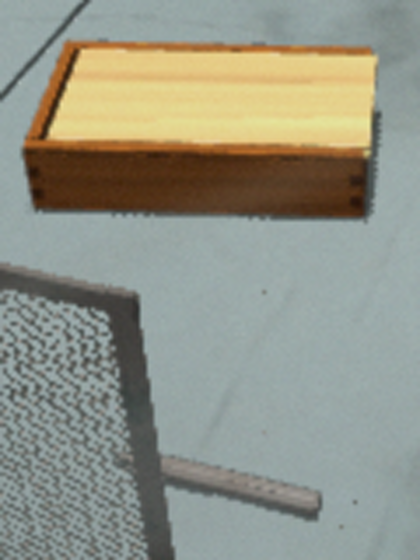

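```bash
cat >> h.py <<'E'
def cam(c):
    p=bot.read_camera(c);p["pose"]=np.array(p["pose"]);p["intrinsics"]=np.array(p["intrinsics"]);return p
E
python3 - <<'E'
from h import *
p=cam("top")
C=np.array([ray(p,u,.048) for u in[(218,134.4),(261,125),(279.6,204.6),(236.6,215)]]);print(C.round(4))
print("centre",C.mean(0).round(4)); ax=(C[3]+C[2]-C[0]-C[1])/2;print("yaxis",np.linalg.norm(ax),np.degrees(np.arctan2(ax[1],ax[0])),np.linalg.norm(C[1]-C[0]))
ax=C[1]-C[0];print("perp",np.degrees(np.arctan2(ax[1],ax[0])))
g=p["color"].astype(int);w=g[175:245,135:175];bg=np.median(w.reshape(-1,3),0);m=(np.abs(w-bg).sum(2)>30)
n,l,s,_=cv2.connectedComponentsWithStats(m.astype(np.uint8));i=1+np.argmax(s[1:,4]);print(s[i])
ys,xs=np.where(l==i);xs=xs+135;ys=ys+175
pts=np.array([ray(p,(x,y),.0055)[:2] for x,y in zip(xs,ys)]);r=cv2.minAreaRect(pts.astype(np.float32)*1000);print(r)
vx=cv2.fitLine(pts.astype(np.float32),cv2.DIST_L2,0,0,0).ravel();print(vx,np.degrees(np.arctan2(vx[1],vx[0])))
t=(pts-vx[2:])@vx[:2];print("ends",vx[2:]+vx[:2]*t.min(),vx[2:]+vx[:2]*t.max())
s_=cam("side")
for c in C: print(proj(s_,c).round(1))
print("sidepunch",ray(s_,(236.4,323.7),.0055), proj(s_,[*(vx[2:]+vx[:2]*t.min()),.0055]))
for u in[(107,222),(120,110)]:print("panel",ray(p,u,0))
print("punch in b", ray(s_,(20/1,0),0) if 0 else "", ray(s_,(191,311),.0055))
E
```

```text
[[ 0.7075 -0.0112  0.048 ]
 [ 0.7338 -0.1157  0.048 ]
 [ 0.5389 -0.1654  0.048 ]
 [ 0.5113 -0.0629  0.048 ]]
centre [ 0.6229 -0.0888  0.048 ]
yaxis 0.20203735006094845 -165.4509302082718 0.10773372116312732
perp -75.91854331335422
[ 16  13   8  44 229]
((523.4088134765625, 143.47792053222656), (107.30852508544922, 15.229463577270508), 0.9254454970359802)
[0.99940115 0.03460335 0.51950026 0.1434736 ] 1.9830217
ends [0.46978646 0.1417523 ] [0.57703645 0.14546573]
[151.3 220.4]
[164.  190.7]
[251.8 193.2]
[249.6 223.1]
sidepunch [0.46827019 0.14398812 0.0055    ] [235.98623112 322.38236866]
panel [0.48936883 0.261659   0.        ]
panel [0.77684143 0.24676251 0.        ]
punch in b  [0.55109614 0.14300381 0.0055    ]
```

```bash
cat >> h.py <<'E'
from scipy.spatial.transform import Rotation as R
BC=np.array([.6225,-.0888,0]);YA=np.radians(-165.6)
yh=np.array([np.cos(YA),np.sin(YA),0]);xh=np.array([-np.sin(YA)*-1,-np.cos(YA),0])
def box(x,y,z): return BC+x*xh+y*yh+np.array([0,0,z])
def to(*targets,ang=None):
    o=bot.get_obs();q=o["tool_rot"];M=R.from_quat([q[1],q[2],q[3],q[0]]).as_matrix()
    a=np.arctan2(M[1,0],M[0,0]);print("t",round(o["t"],2),"tcp",np.round(o["eef_pos"],4),"xang",np.degrees(a).round(2),"F",np.round(o["contact_force"],1),"w",round(o["gripper_width"],3),"q",np.round(o["q"],2))
    for t in targets: print(np.round(t,4),"shift",(M.T@(np.asarray(t)-o["eef_pos"])/.2).round(4),"" if ang is None else "turn %.4f"%(-((np.radians(ang)-a+np.pi)%(2*np.pi)-np.pi)/2/np.pi))
E
python3 -c "
from h import *;print(xh,yh)
to([.169,.653,.4],box(0,-.066,.40),box(0,-.066,.08),ang=-165.6)"
```

```text
[-0.24868989  0.96858316  0.        ] [-0.96858316 -0.24868989  0.        ]
t 1.2 tcp [0.1694 0.6534 0.2313] xang 165.46 F [-0.5 -0.1  0.8] w 1.002 q [-1.43  0.48  0.02  1.56 -0.01  1.11 -0.08]
[0.169 0.653 0.4  ] shift [ 0.0017 -0.0025 -0.8435] turn -0.0804
[ 0.6864 -0.0724  0.4   ] shift [-3.4132 -2.8637 -0.8436] turn -0.0804
[ 0.6864 -0.0724  0.08  ] shift [-3.4132 -2.8637  0.7564] turn -0.0804
```

Request:
{"fn": "apply_moves", "kwargs": {"deltas": [[0.5, [0, 0, -0.25], 0], [1, [0, 0, -0.5], 0], [1, [0, 0, -0.75], 0], [1, [0, 0, -0.95], 0], [1, [-0.25, -0.2, -1], -0.02], [1, [-0.5, -0.4, -1], -0.04], [1, [-0.7, -0.6, -1], -0.05], [1, [-1, -0.85, -1], -0.08]]}}

```text
t: 2.0
eef_pos: [0.285, 0.4892, 0.4314]
tool_rot: [0.0, -0.106, 0.994, 0.0]
contact_force: [1.9, 0.5, -0.7]
gripper_width: -0.001
grasp_force: 0.0
```

```bash
python3 -c "
from h import *
to(box(0,-.066,.40),box(0,-.066,.08),ang=-165.6)"
```

```text
t 2.0 tcp [0.285  0.4892 0.4314] xang -167.83 F [ 1.9  0.5 -0.7] w -0.001 q [-1.18  0.17  0.04  1.53 -0.01  1.44  0.64]
[ 0.6864 -0.0724  0.4   ] shift [-1.3697 -3.1679  0.1562] turn -0.0062
[ 0.6864 -0.0724  0.08  ] shift [-1.369  -3.1688  1.7562] turn -0.0062
```

Request:
{"fn": "apply_moves", "kwargs": {"deltas": [[1, [-0.11, -0.25, 0], 0], [1, [-0.22, -0.5, 0], 0], [1, [-0.33, -0.75, 0], 0], [1, [-0.43, -1, 0], 0], [1, [-0.43, -1, 0], 0]]}}

```text
t: 2.5
eef_pos: [0.413, 0.3077, 0.4318]
tool_rot: [0.001, -0.1, 0.995, -0.0]
contact_force: [-0.6, -0.1, 0.9]
gripper_width: -0.005
grasp_force: 0.0
```

Request:
{"fn": "apply_moves", "kwargs": {"deltas": [[1, [-0.11, -0.25, 0], 0], [1, [-0.22, -0.5, 0], 0], [1, [-0.33, -0.75, 0], 0], [1, [-0.43, -1, 0], 0], [1, [-0.43, -1, 0], 0]]}}

```text
t: 3.0
eef_pos: [0.5374, 0.1293, 0.4315]
tool_rot: [0.001, -0.1, 0.995, -0.001]
contact_force: [0.5, 0.8, 0.5]
gripper_width: -0.001
grasp_force: 0.0
```

Request:
{"fn": "apply_moves", "kwargs": {"deltas": [[1, [-0.11, -0.25, 0.2], 0], [1, [-0.22, -0.5, 0.4], 0], [1, [-0.33, -0.75, 0.6], 0], [1, [-0.43, -1, 0.8], 0], [1, [-0.43, -1, 1], 0], [1, [-0.43, -1, 1], 0]]}}

```text
t: 3.6
eef_pos: [0.6617, -0.044, 0.23]
tool_rot: [0.001, -0.104, 0.995, -0.0]
contact_force: [-0.9, 0.5, 0.1]
gripper_width: 0.002
grasp_force: 0.0
```

```bash
python3 -c "
from h import *
to(box(0,-.066,.2),box(0,-.066,.07),ang=-165.6)
to(box(0,-.066,.048))
p=cam('side');save(p,'s1.png')"
```

```text
t 3.6 tcp [ 0.6617 -0.044   0.23  ] xang -168.08 F [-0.9  0.5  0.1] w 0.002 q [-0.34  0.49  0.44  1.61 -0.23  1.1   1.94]
[ 0.6864 -0.0724  0.2   ] shift [-0.0914 -0.1644  0.15  ] turn -0.0069
[ 0.6864 -0.0724  0.07  ] shift [-0.0906 -0.1641  0.8   ] turn -0.0069
t 3.6 tcp [ 0.6617 -0.044   0.23  ] xang -168.08 F [-0.9  0.5  0.1] w 0.002 q [-0.34  0.49  0.44  1.61 -0.23  1.1   1.94]
[ 0.6864 -0.0724  0.048 ] shift [-0.0905 -0.1641  0.91  ]
```

Request:
{"fn": "apply_moves", "kwargs": {"deltas": [[1, [-0.09, -0.165, 0.2], -0.007], [1, [-0.09, -0.165, 0.4], -0.007], [1, [-0.09, -0.165, 0.6], -0.007], [1, [-0.09, -0.165, 0.75], -0.007], [1, [-0.09, -0.165, 0.8], -0.007], [1, [-0.09, -0.165, 0.8], -0.007]]}}

```text
t: 4.25
eef_pos: [0.6844, -0.0708, 0.0699]
tool_rot: [-0.001, -0.126, 0.992, 0.0]
contact_force: [-0.5, 0.1, 0.2]
gripper_width: -0.002
grasp_force: 0.0
```

```bash
python3 -c "
from h import *
p=cam('side');save(p,'s2.png',(100,120,300,260),4)
to(box(0,-.066,.048),ang=-165.6);print(proj(p,box(0,-.066,.048)),proj(p,bot.get_obs()['eef_pos']))
"
```

```text
t 4.3 tcp [ 0.6857 -0.071   0.0717] xang -165.51 F [ 0.5 -0.   0.8] w 0.001 q [-0.24  0.69  0.37  1.66 -0.31  0.85  2.09]
[ 0.6864 -0.0724  0.048 ] shift [-0.0017 -0.0074  0.1187] turn 0.0002
[174.07796944 205.23176418] [172.77395471 196.7348014 ]
```

View pics/s2.png

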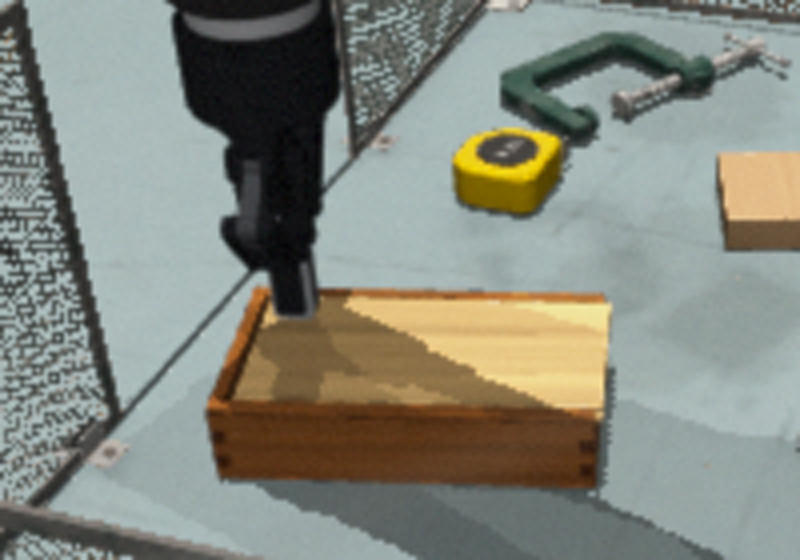

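Request:
{"fn": "apply_moves", "kwargs": {"deltas": [[1, [0, 0, 0.04], 0], [1, [0, 0, 0.08], 0], [1, [0, 0, 0.09], 0], [1, [0, 0, 0.1], 0], [1, [0, 0, 0.1], 0]]}}

```text
t: 4.8
eef_pos: [0.6852, -0.071, 0.0511]
tool_rot: [-0.0, -0.126, 0.992, 0.0]
contact_force: [-0.2, 0.2, -0.9]
gripper_width: -0.0
grasp_force: 0.0
```

Request:
{"fn": "apply_moves", "kwargs": {"deltas": [[1, [0, 0, 0.005], 0], [1, [0, 0, 0.005], 0]]}}

```text
t: 5.0
eef_pos: [0.6853, -0.071, 0.0502]
tool_rot: [0.0, -0.126, 0.992, 0.0]
contact_force: [0.2, 0.3, 0.7]
gripper_width: -0.003
grasp_force: 0.0
```

Request:
{"fn": "apply_moves", "kwargs": {"deltas": [[1, [0, 0, 0.005], 0], [1, [0, 0, 0.005], 0]]}}

```text
t: 5.2
eef_pos: [0.6852, -0.071, 0.049]
tool_rot: [-0.0, -0.126, 0.992, 0.0]
contact_force: [0.3, 0.3, -0.6]
gripper_width: -0.001
grasp_force: 0.0
```

Request:
{"fn": "apply_moves", "kwargs": {"deltas": [[1, [0, 0, 0.003], 0], [1, [0, 0, 0.005], 0], [1, [0, 0, 0.005], 0]]}}

```text
t: 5.5
eef_pos: [0.6853, -0.0711, 0.0482]
tool_rot: [0.0, -0.126, 0.992, 0.0]
contact_force: [-0.4, -0.1, 1.4]
gripper_width: 0.002
grasp_force: 0.6
```

Request:
{"fn": "apply_moves", "kwargs": {"deltas": [[1, [0, 0, 0.003], 0], [1, [0, 0, 0.003], 0]]}}

```text
t: 5.7
eef_pos: [0.6853, -0.0711, 0.0481]
tool_rot: [0.0, -0.126, 0.992, 0.0]
contact_force: [-2.1, 0.9, 4.9]
gripper_width: 0.0
grasp_force: 2.7
```

Request:
{"fn": "apply_moves", "kwargs": {"deltas": [[1, [0, 0, 0.003], 0], [1, [0, 0, 0.004], 0], [1, [0, 0, 0.004], 0]]}}

```text
t: 6.0
eef_pos: [0.6853, -0.0711, 0.048]
tool_rot: [0.0, -0.126, 0.992, 0.0]
contact_force: [-3.7, 0.6, 11.0]
gripper_width: 0.001
grasp_force: 5.1
```

Request:
{"fn": "apply_moves", "kwargs": {"deltas": [[1, [0, 0, 0.002], 0], [1, [0, 0, 0.002], 0]]}}

```text
t: 6.2
eef_pos: [0.6854, -0.0711, 0.0479]
tool_rot: [0.0, -0.126, 0.992, 0.0]
contact_force: [-4.7, 1.2, 12.5]
gripper_width: 0.005
grasp_force: 6.3
```

Request:
{"fn": "apply_moves", "kwargs": {"deltas": [[1, [0.01, 0, 0.001], 0], [1, [0.025, 0, 0.001], 0], [1, [0.05, 0, 0.001], 0]]}}

```text
t: 6.5
eef_pos: [0.679, -0.0729, 0.0481]
tool_rot: [0.004, -0.126, 0.992, -0.0]
contact_force: [3.6, 1.0, 6.7]
gripper_width: -0.002
grasp_force: 3.0
```

Request:
{"fn": "apply_moves", "kwargs": {"deltas": [[1, [0, 0, 0.003], 0], [1, [0, 0, 0.003], 0]]}}

```text
t: 6.7
eef_pos: [0.6783, -0.0732, 0.048]
tool_rot: [0.003, -0.126, 0.992, -0.0]
contact_force: [0.2, 1.3, 11.6]
gripper_width: 0.0
grasp_force: 5.7
```

```bash
python3 -c "
from h import *
to(box(0,-.066,.048),ang=-165.6)
p=cam('side');to();save(p,'s3.png',(140,170,270,250),6)
"
```

```text
t 6.7 tcp [ 0.6783 -0.0732  0.048 ] xang -165.5 F [ 0.2  1.3 11.6] w 0.0 q [-0.23  0.71  0.36  1.69 -0.33  0.79  2.1 ]
[ 0.6864 -0.0724  0.048 ] shift [-0.0405 -0.0065  0.0003] turn 0.0003
t 6.75 tcp [ 0.6783 -0.0731  0.048 ] xang -165.5 F [ 0.8  1.  11.8] w -0.001 q [-0.23  0.71  0.36  1.69 -0.33  0.79  2.1 ]
```

View pics/s3.png

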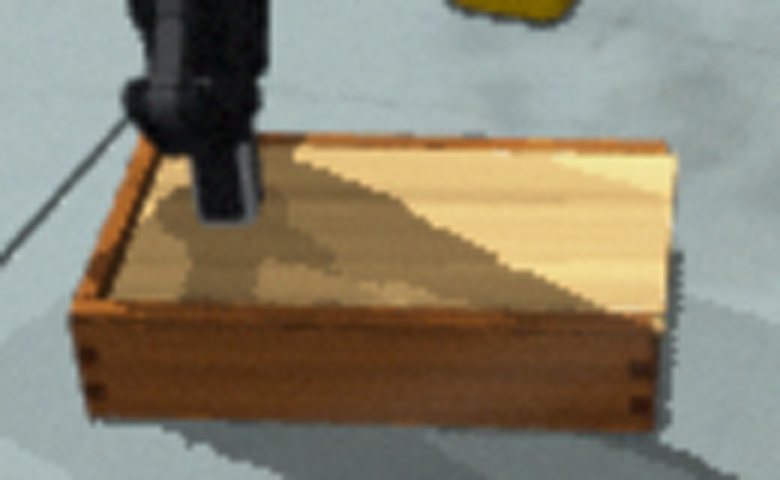

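Request:
{"fn": "apply_moves", "kwargs": {"deltas": [[1, [0, 0, 0.002], 0], [1, [0.01, 0, 0.003], 0], [1, [0.02, 0, 0.003], 0], [1, [0.03, 0, 0.003], 0]]}}

```text
t: 7.15
eef_pos: [0.6745, -0.0741, 0.048]
tool_rot: [0.005, -0.126, 0.992, -0.0]
contact_force: [5.1, 1.5, 9.3]
gripper_width: 0.002
grasp_force: 5.1
```

Request:
{"fn": "apply_moves", "kwargs": {"deltas": [[1, [0.01, 0, 0.004], 0], [1, [0.02, 0, 0.004], 0], [1, [0.03, 0, 0.004], 0], [1, [0.04, 0, 0.004], 0]]}}

```text
t: 7.55
eef_pos: [0.6675, -0.076, 0.0479]
tool_rot: [0.006, -0.127, 0.992, -0.0]
contact_force: [4.3, 2.5, 14.0]
gripper_width: 0.002
grasp_force: 6.9
```

Request:
{"fn": "apply_moves", "kwargs": {"deltas": [[1, [0.015, 0, 0], 0], [1, [0.03, 0, 0], 0], [1, [0.045, 0, 0], 0], [1, [0.06, 0, 0], 0]]}}

```text
t: 7.95
eef_pos: [0.656, -0.079, 0.0479]
tool_rot: [0.006, -0.127, 0.992, -0.0]
contact_force: [4.9, 3.2, 13.9]
gripper_width: 0.002
grasp_force: 7.1
```

```bash
python3 -c "
from h import *
p=cam('side');to();save(p,'s4.png',(140,170,270,250),6)
"
```

```text
t 8.0 tcp [ 0.6555 -0.0792  0.0479] xang -165.48 F [ 3.   3.5 15.2] w -0.002 q [-0.22  0.68  0.35  1.75 -0.32  0.76  2.12]
```

View pics/s4.png

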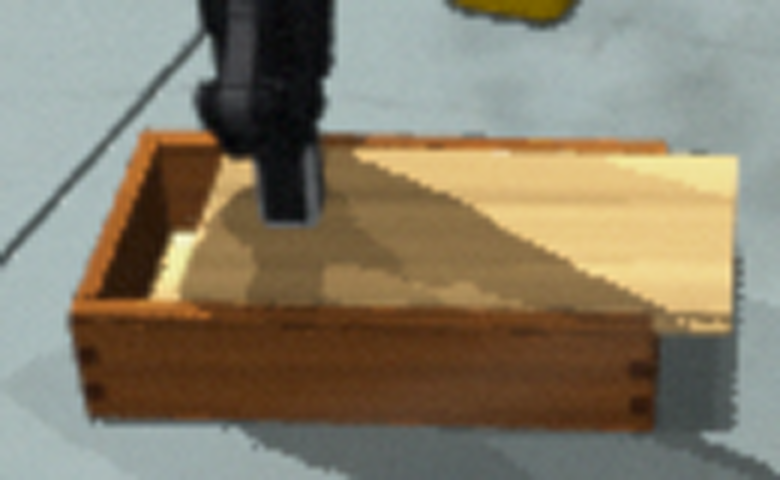

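Request:
{"fn": "apply_moves", "kwargs": {"deltas": [[1, [0.015, 0, 0], 0], [1, [0.035, 0, 0], 0], [1, [0.055, 0, 0], 0], [1, [0.075, 0, 0], 0], [1, [0.095, 0, 0], 0]]}}

```text
t: 8.5
eef_pos: [0.6377, -0.0839, 0.0479]
tool_rot: [0.006, -0.127, 0.992, -0.0]
contact_force: [4.5, 2.6, 15.2]
gripper_width: -0.001
grasp_force: 7.4
```

Request:
{"fn": "apply_moves", "kwargs": {"deltas": [[1, [0.02, 0, 0], 0], [1, [0.04, 0, 0], 0], [1, [0.06, 0, 0], 0], [1, [0.08, 0, 0], 0], [1, [0.1, 0, 0], 0]]}}

```text
t: 9.0
eef_pos: [0.6185, -0.089, 0.0479]
tool_rot: [0.006, -0.126, 0.992, -0.0]
contact_force: [4.4, 2.4, 15.3]
gripper_width: 0.001
grasp_force: 7.8
```

Request:
{"fn": "apply_moves", "kwargs": {"deltas": [[1, [0.02, 0, -0.001], 0], [1, [0.04, 0, -0.001], 0], [1, [0.06, 0, -0.001], 0], [1, [0.08, 0, -0.001], 0], [1, [0.1, 0, -0.001], 0]]}}

```text
t: 9.5
eef_pos: [0.599, -0.0942, 0.0479]
tool_rot: [0.006, -0.126, 0.992, -0.001]
contact_force: [5.0, 1.9, 14.8]
gripper_width: -0.001
grasp_force: 7.7
```

Request:
{"fn": "apply_moves", "kwargs": {"deltas": [[1, [0.02, 0, 0], 0], [1, [0.04, 0, 0], 0], [1, [0.06, 0, 0], 0], [1, [0.08, 0, 0], 0], [1, [0.1, 0, 0], 0]]}}

```text
t: 10.0
eef_pos: [0.5798, -0.0993, 0.0479]
tool_rot: [0.006, -0.126, 0.992, -0.001]
contact_force: [4.7, 2.8, 17.1]
gripper_width: 0.001
grasp_force: 8.2
```

Request:
{"fn": "apply_moves", "kwargs": {"deltas": [[1, [0.02, 0, -0.003], 0], [1, [0.04, 0, -0.003], 0], [1, [0.06, 0, -0.003], 0], [1, [0.08, 0, -0.003], 0], [1, [0.1, 0, -0.003], 0]]}}

```text
t: 10.5
eef_pos: [0.56, -0.1045, 0.0479]
tool_rot: [0.005, -0.126, 0.992, -0.001]
contact_force: [4.2, 1.8, 13.9]
gripper_width: 0.0
grasp_force: 6.8
```

Request:
{"fn": "apply_moves", "kwargs": {"deltas": [[1, [0.015, 0, 0], 0], [1, [0.03, 0, 0], 0], [1, [0.045, 0, 0], 0]]}}

```text
t: 10.8
eef_pos: [0.5513, -0.1068, 0.0479]
tool_rot: [0.005, -0.126, 0.992, -0.001]
contact_force: [5.1, 2.0, 13.9]
gripper_width: 0.002
grasp_force: 7.0
```

Request:
{"fn": "apply_moves", "kwargs": {"deltas": [[1, [0.01, 0, 0], 0], [1, [0.02, 0, 0], 0], [1, [0.03, 0, 0], 0]]}}

```text
t: 11.1
eef_pos: [0.546, -0.1082, 0.048]
tool_rot: [0.006, -0.126, 0.992, -0.001]
contact_force: [7.8, 2.0, 11.7]
gripper_width: 0.0
grasp_force: 5.5
```

Request:
{"fn": "apply_moves", "kwargs": {"deltas": [[1, [0.01, 0, 0], 0], [1, [0.015, 0, 0], 0]]}}

```text
t: 11.3
eef_pos: [0.5436, -0.109, 0.048]
tool_rot: [0.006, -0.126, 0.992, -0.001]
contact_force: [7.0, 2.2, 11.4]
gripper_width: -0.0
grasp_force: 5.7
```

```bash
python3 -c "
from h import *
p=cam('side');to();save(p,'s5.png',(140,170,280,260),5)
for y in(0.24,0.235,.049,.044):print(y,proj(p,box(-.0465,y,.048)),proj(p,box(.0465,y,.048)))
"
```

```text
t 11.35 tcp [ 0.5434 -0.109   0.0479] xang -165.48 F [ 6.   1.6 12.2] w -0.002 q [-0.19  0.55  0.35  2.01 -0.31  0.62  2.2 ]
0.24 [314.43364665 196.66200118] [317.93144831 223.23835255]
0.235 [312.17385434 196.60029284] [315.45420071 223.1621923 ]
0.049 [229.04165337 194.33019496] [224.41901202 220.36341602]
0.044 [226.83168751 194.26984724] [222.00152033 220.28909291]
```

View pics/s5.png

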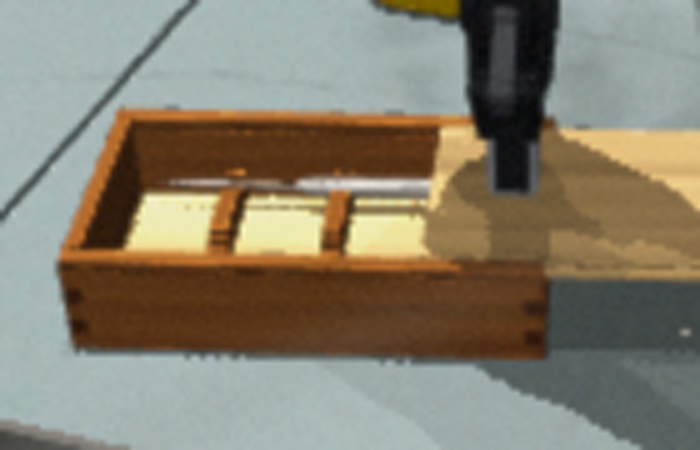

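Request:
{"fn": "apply_moves", "kwargs": {"deltas": [[1, [0, 0, -0.03], 0], [1, [0, 0, -0.2], 0], [0.5, [0, 0, -0.4], 0], [0.5, [0, 0.25, -0.5], 0.01], [0.5, [0, 0.5, -0.5], 0.02], [0.5, [0, 0.75, -0.5], 0.036], [0.5, [0, 1, -0.5], 0.036], [0.5, [0, 1, -0.5], 0.036], [0.5, [0, 1, -0.5], 0.036]]}}

```text
t: 12.25
eef_pos: [0.4863, 0.0858, 0.1447]
tool_rot: [-0.0, -0.015, 1.0, 0.0]
contact_force: [-0.0, -0.7, -0.4]
gripper_width: 0.5
grasp_force: 0.0
```

```bash
python3 - <<'E'
from h import *
to([.523,.1445,.06],[.523,.1445,.003],ang=-178.5)
p=cam("top");s=cam("side")
for P in[(8,3),(8,-47),(8,-22)]:print(P,proj(p,box(P[0]/1e3,P[1]/1e3,.021)))
for q,n in((p,"t"),(s,"s")):
  for nm in("centre_punch","marking_box","bolt_m12"):
    for r in bot.look_for(q,nm)[:1]:print(n,nm,np.round(r["point"],4),r["confidence"])
a=cv2.resize(p["color"][120:220,210:290,::-1],None,fx=5,fy=5,interpolation=cv2.INTER_CUBIC)
b=cv2.resize(s["color"][190:290,140:220,::-1],None,fx=5,fy=5,interpolation=cv2.INTER_CUBIC)
cv2.imwrite("pics/c.png",np.hstack([a[:500,:400],b[:500,:400]]))
E
```

```text
t 12.25 tcp [0.4863 0.0858 0.1447] xang -178.25 F [-0.  -0.7 -0.4] w 0.5 q [-0.68  0.31  0.45  2.09 -0.19  0.78  1.49]
[0.523  0.1445 0.06  ] shift [-0.1929  0.2875  0.4236] turn 0.0007
[0.523  0.1445 0.003 ] shift [-0.1931  0.2875  0.7086] turn 0.0007
(8, 3) [246.14166097 173.24402393]
(8, -47) [241.72174928 153.90774027]
(8, -22) [243.92629442 163.55221129]
t marking_box [ 0.5595 -0.1064  0.0517] 0.97
t bolt_m12 [ 0.3823 -0.0808  0.0128] 0.51
s centre_punch [0.5087 0.1478 0.0141] 0.57
s marking_box [ 0.6058 -0.0934  0.0425] 0.84
s bolt_m12 [ 0.3889 -0.0867  0.0117] 0.71
```

View pics/c.png

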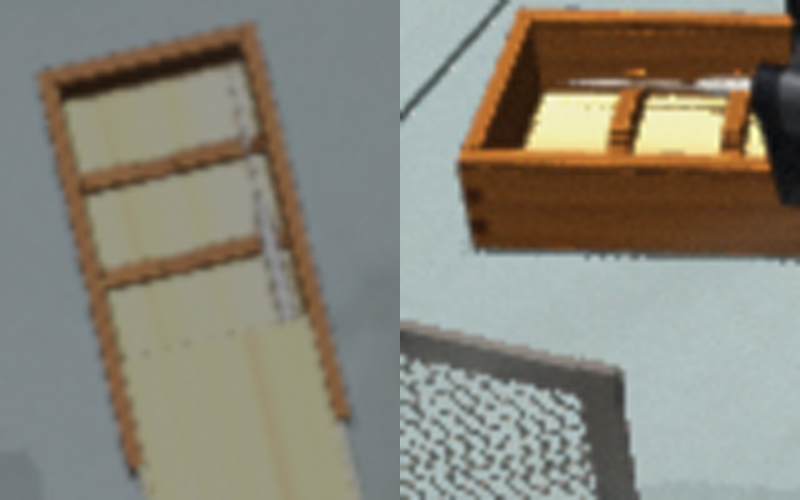

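Request:
{"fn": "apply_moves", "kwargs": {"deltas": [[0.5, [-0.1, 0.15, 0.1], 0], [0.5, [-0.193, 0.2875, 0.25], 0], [0.5, [-0.193, 0.2875, 0.42], 0], [0.5, [-0.193, 0.2875, 0.42], 0]]}}

```text
t: 13.05
eef_pos: [0.5215, 0.1423, 0.0572]
tool_rot: [-0.004, -0.014, 1.0, -0.002]
contact_force: [-0.9, -0.7, -0.1]
gripper_width: 0.501
grasp_force: 0.0
```

```bash
python3 - <<'E'
from h import *
to([.523,.1445,.003],ang=-178.5)
p=cam("side");save(p,"s6.png",(150,240,290,360),5)
E
```

```text
t 13.05 tcp [0.5215 0.1423 0.0572] xang -178.43 F [-0.9 -0.7 -0.1] w 0.501 q [-0.67  0.52  0.37  2.03 -0.3   0.65  1.49]
[0.523  0.1445 0.003 ] shift [-0.0099  0.0115  0.2709] turn 0.0002
```

View pics/s6.png

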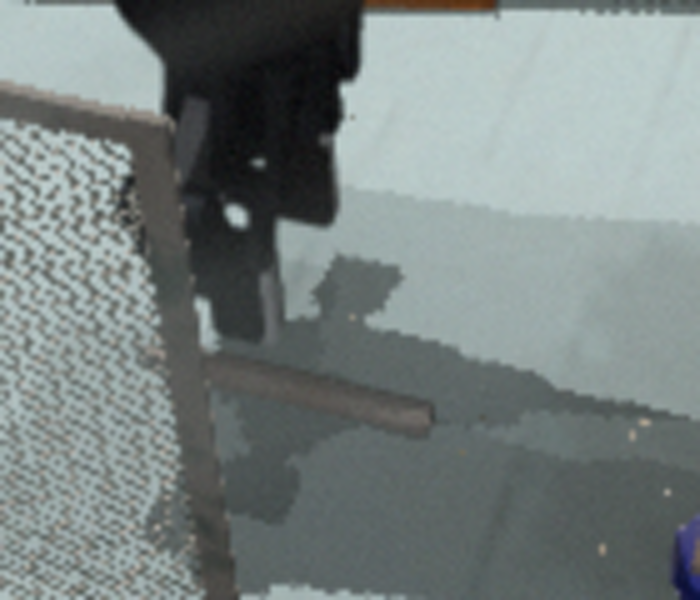

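Request:
{"fn": "apply_moves", "kwargs": {"deltas": [[0.5, [0, 0.006, 0.1], 0], [0.5, [0, 0.006, 0.2], 0], [0.5, [0, 0.006, 0.2], 0], [0.5, [0, 0.006, 0.2], 0]]}}

```text
t: 13.5
eef_pos: [0.5248, 0.1433, 0.0225]
tool_rot: [0.001, -0.012, 1.0, 0.0]
contact_force: [0.3, 0.1, 0.2]
gripper_width: 0.501
grasp_force: 0.0
```

```bash
python3 - <<'E'
from h import *
to([.523,.1445,.003],ang=-178.5)
E
```

```text
t 13.5 tcp [0.5248 0.1433 0.0225] xang -178.57 F [0.3 0.1 0.2] w 0.501 q [-0.64  0.58  0.33  2.04 -0.34  0.58  1.52]
[0.523  0.1445 0.003 ] shift [0.0091 0.0063 0.0973] turn -0.0002
```

Request:
{"fn": "apply_moves", "kwargs": {"deltas": [[0.5, [0.008, 0.005, 0.06], 0], [0.5, [0.008, 0.005, 0.09], 0], [0.5, [0.008, 0.005, 0.099], 0], [0.6, [0.008, 0.005, 0.099], 0]], "squeeze": 40}}

```text
t: 13.9
eef_pos: [0.5223, 0.145, 0.0009]
tool_rot: [-0.0, -0.013, 1.0, -0.0]
contact_force: [0.5, 0.4, -0.5]
gripper_width: 0.403
grasp_force: 0.0
```

Request:
{"fn": "apply_moves", "kwargs": {"deltas": [[0.7, [0, 0, 0], 0], [0.8, [0, 0, 0], 0], [1, [0, 0, 0], 0], [1, [0, 0, 0], 0], [1, [0, 0, 0], 0], [1, [0, 0, 0], 0]]}}

```text
t: 14.5
eef_pos: [0.5227, 0.1451, 0.0014]
tool_rot: [0.0, -0.013, 1.0, 0.0]
contact_force: [-0.2, 0.5, 4.9]
gripper_width: 0.107
grasp_force: 39.9
```

Request:
{"fn": "apply_moves", "kwargs": {"deltas": [[1, [0, 0, -0.02], 0], [1, [0, 0, -0.1], 0], [1, [0, 0, -0.3], 0], [1, [0, 0, -0.5], 0], [1, [0, 0, -0.6], 0], [1, [0, 0, -0.6], 0]]}}

```text
t: 15.1
eef_pos: [0.5244, 0.1456, 0.1241]
tool_rot: [0.003, -0.013, 1.0, 0.001]
contact_force: [-0.4, 0.8, 0.1]
gripper_width: 0.11
grasp_force: 39.3
```

```bash
cat > pz.py <<'E'
from h import *
# find the held punch against the bench in both pictures; report grip-relative pose
import sys
s=cam("side");p=cam("top");to()
e=bot.get_obs()["eef_pos"]
for q,n in((s,"side"),(p,"top")):
    print(n,"tcp px",proj(q,e).round(1))
    for nm in("centre_punch","punch_mid"):
        for r in bot.look_for(q,nm)[:2]:print(nm,np.round(r["point"],4),r["confidence"],proj(q,r["point"]).round(1))
cv2.imwrite("pics/ps.png",s["color"][...,::-1]);cv2.imwrite("pics/pt.png",p["color"][...,::-1])
E
python3 pz.py
python3 - <<'E'
import cv2,numpy as np
a=cv2.imread("pics/ps.png");b=cv2.imread("pics/side0.png")
d=np.abs(a.astype(int)-b).sum(2)
g=cv2.cvtColor(a,6)
print(g[270:340:2,180:262:3])
E
```

```text
t 15.2 tcp [0.5222 0.1452 0.121 ] xang -178.47 F [-0.1  0.4 -1.5] w 0.112 q [-0.72  0.42  0.43  2.   -0.25  0.77  1.44]
side tcp px [200.6 267.7]
centre_punch [0.4998 0.1474 0.1371] 0.77 [213.1 264.3]
centre_punch [ 0.4801 -0.119   0.0498] 0.16 [271.6 209.1]
punch_mid [0.503  0.1472 0.133 ] 0.5 [211.3 265.7]
top tcp px [142.9 205.1]
centre_punch [ 0.5576 -0.105   0.0482] 0.59 [254.7 196.2]
punch_mid [0.4915 0.1433 0.13  ] 0.48 [142.  218.5]
[[ 79  63 190 191 137  61  30  93 163 181 133  92  79  77  82  87  84  75
  184 190 191 192 189 191 192 193 190 193]
 [ 76  73 192 189 191 189 176 150 188 190 191 192 185 136  92  82  85  75
  190 192 194 193 190 193 191 190 193 192]
 [ 80  73 183 189 194 188 190 190 190 191 191 191 190 188 185 184 142 122
  191 191 193 190 188 190 191 190 192 193]
 [ 74  78 180 190 188 189 190 190 188 169 169 168 168 164 171 172 171 187
  185 188 190 190 192 191 191 190 191 189]
 [ 79  78 181 190 191 190 190 190 168 166 164 167 166 164 168 168 168 168
  166 169 170 172 174 174 190 188 191 190]
 [ 77  80 178 189 190 191 190 188 168 163 163 165 165 167 169 166 166 
[... 2740 characters left out ...]
120 157  86  88  86 107  89  88  85  86  81 102 102 101 100 102  99 101
   98  99  98 100 100 100  97  93  97  98]
 [161 123  96  82  88  99  85  87  85  83  82  99 101 102 102 102  98  97
   97  99  97  99  98  97  98  93  96  94]
 [159 127  94  82  85  88  83  84  81  81  81 101 101 101  99  97  98 100
   97  98  98  97 100  97  90  94  95  90]
 [161 160  91  83  83  84  79  81  78  81  95 100 101 101 101 100  98 100
   99  97  97  95  95  98  92  93  94  88]
 [163 158 150  82  84  84  82  80  78  79  98  98  98 100  99  97  96  99
   97  97  96  95  95  97  92  94  93  87]
 [164 107 156  80  77  96  85  80  78  76  96  96 102  98  98  99  95  96
   98  96  95  98  96  95  87  94  95  91]]
```

```bash
python3 - <<'E'
from h import *
p=cam("top");s=cam("side")
g=cv2.cvtColor(s["color"],cv2.COLOR_RGB2GRAY);print("side rows 258-278 cols 218-238");print(g[258:279:1,216:240:2])
g=cv2.cvtColor(p["color"],cv2.COLOR_RGB2GRAY);print("top rows 172-184, then 222-240; cols 132-152");print(g[222:240,134:150]);print(g[166:186:2,134:150])
for z in(.121,.125,.129):print(proj(s,[.4685,.1437,z]),proj(s,[.576,.1465,z]),proj(p,[.4685,.1437,z]),proj(p,[.576,.1465,z]))
E
```

```text
side rows 258-278 cols 218-238
[[193 191 192 194 194 197 193 193 194 194 191 193]
 [194 194 194 195 195 195 193 192 193 191 193 191]
 [194 192 194 193 195 195 189 191 193 191 192 194]
 [195 194 194 193 194 195 189 192 193 192 193 195]
 [192 196 188 194 194 192 191 191 193 194 194 194]
 [193 192 152 192 194 191 183 191 192 194 193 193]
 [190 191 188 193 195 189 191 192 191 192 194 192]
 [159 187 190 192 196 189 188 190 193 191 193 192]
 [ 80 101 154 185 188 186 189 197 193 193 191 193]
 [ 65  67  81 104 125 174 183 190 193 196 193 193]
 [ 79  75  71  67  73  88 111 160 186 190 191 193]
 [ 81  80  81  75  73  69  74  85 103 148 191 193]
 [ 83  81  84  83  80  81  76  72  73  82 186 192]
 [ 78  82  80  86  83  86  82  83  74  71 183 192]
 [ 90  79  82  84  82  85  88  84  82  69 184 193]
 [153 111  90  80  78  85  86  86  85  74 187 192]
 [187 178 155 112  93  82  83  87  82  75 189 191]
 [186 169 183 181 154 115  99  91  85 107 192 192]
 [170 162 166 166 168 167 179 137 112 147 189 192]
 [167 164 164 168 167 167 170 164 163 167 188 189]
 [166 164 166 169 170 169 171 170 168 167 173 173
[... 1273 characters left out ...]
127 127 126 125 124 123 122]
 [124 123 123 123 123 123 124 124 124 123 123 124 123 123 123 123]
 [104 120 123 124 124 124 124 123 123 124 124 124 123 122 123 123]
 [ 49  74 104 120 123 124 123 123 123 123 122 122 124 124 123 123]
 [ 38  41  36  49  77 104 120 121 121 110  92 103 122 124 124 124]
 [ 33  37  37  29  21  26  57  86 101 102  95  93 111 123 124 125]]
[234.17048854 274.80612531] [168.44007219 260.76896343] [142.22301205 228.99911246] [143.61335317 181.5539115 ]
[234.08705532 272.92122815] [168.11294337 258.90910837] [141.79512991 228.90298265] [143.19541974 181.29184985]
[234.00296509 271.02148832] [167.78334531 257.03521477] [141.36418749 228.80616529] [142.7745326  181.02793609]
```

```bash
python3 - <<'E'
from h import *
to(box(.008,-.022,.12),box(.008,-.022,.017),ang=-165.6)
E
```

```text
t 15.5 tcp [0.522  0.1447 0.1201] xang -178.49 F [-0.2  0.5 -1.1] w 0.11 q [-0.72  0.42  0.43  2.   -0.25  0.77  1.44]
[ 0.6418 -0.0756  0.12  ] shift [-5.7000e-01 -1.1169e+00  6.0000e-04] turn -0.0358
[ 0.6418 -0.0756  0.017 ] shift [-0.5709 -1.1164  0.5156] turn -0.0358
```

Request:
{"fn": "apply_moves", "kwargs": {"deltas": [[1, [-0.08, -0.15, 0], -0.006], [1, [-0.18, -0.35, 0], -0.012], [1, [-0.28, -0.55, 0], -0.018], [1, [-0.38, -0.75, 0], -0.024], [1, [-0.48, -0.9, 0], -0.03], [1, [-0.57, -1, 0], -0.036], [1, [-0.57, -1, 0], -0.036]]}}

```text
t: 16.2
eef_pos: [0.6434, -0.0569, 0.1207]
tool_rot: [0.0, -0.124, 0.992, -0.001]
contact_force: [-1.1, 0.5, -0.6]
gripper_width: 0.104
grasp_force: 39.3
```

```bash
python3 - <<'E'
from h import *
to(box(.008,-.022,.06),box(.008,-.022,.017),ang=-165.6)
E
```

```text
t 16.2 tcp [ 0.6434 -0.0569  0.1207] xang -165.79 F [-1.1  0.5 -0.6] w 0.104 q [-0.28  0.57  0.38  1.74 -0.26  0.88  2.03]
[ 0.6418 -0.0756  0.06  ] shift [ 0.0306 -0.0876  0.304 ] turn -0.0005
[ 0.6418 -0.0756  0.017 ] shift [ 0.0307 -0.087   0.519 ] turn -0.0005
```

Request:
{"fn": "apply_moves", "kwargs": {"deltas": [[1, [0.02, -0.06, 0.05], 0], [1, [0.03, -0.088, 0.15], 0], [1, [0.03, -0.088, 0.25], 0], [1, [0.03, -0.088, 0.3], 0], [1, [0.03, -0.088, 0.3], 0], [1, [0.03, -0.088, 0.3], 0]]}}

```text
t: 16.8
eef_pos: [0.6403, -0.07, 0.0612]
tool_rot: [-0.0, -0.126, 0.992, 0.0]
contact_force: [0.6, -0.1, 0.1]
gripper_width: 0.109
grasp_force: 39.3
```

```bash
python3 - <<'E'
from h import *
to(box(.008,-.022,.03),box(.008,-.022,.017),ang=-165.6)
s=cam("side")
for y in(.032,-.076):print(proj(s,box(.008,y,.064)))
g=cv2.cvtColor(s["color"],cv2.COLOR_RGB2GRAY)
for r in bot.look_for(s,"centre_punch")[:2]:print(r,proj(s,r["point"]))
E
```

```text
t 16.8 tcp [ 0.6403 -0.07    0.0612] xang -165.49 F [ 0.6 -0.1  0.1] w 0.109 q [-0.23  0.64  0.34  1.78 -0.29  0.77  2.08]
[ 0.6418 -0.0756  0.03  ] shift [-0.0005 -0.029   0.1559] turn 0.0003
[ 0.6418 -0.0756  0.017 ] shift [-0.0005 -0.029   0.2209] turn 0.0003
[218.12226584 202.76205354]
[167.73382909 201.32825164]
{'point': [0.6228, -0.0711, 0.0711], 'confidence': 0.66} [199.96012667 202.10719974]
{'point': [0.4798, -0.1151, 0.0485], 'confidence': 0.18} [271.26927162 210.71434   ]
```

Request:
{"fn": "apply_moves", "kwargs": {"deltas": [[1, [0, -0.028, 0], 0], [1, [0, -0.028, 0.06], 0], [1, [0, -0.028, 0.12], 0], [1, [0, -0.028, 0.15], 0], [1, [0, -0.028, 0.15], 0]]}}

```text
t: 17.4
eef_pos: [0.6405, -0.0756, 0.0293]
tool_rot: [-0.001, -0.126, 0.992, 0.0]
contact_force: [-0.6, -0.3, -0.1]
gripper_width: 0.106
grasp_force: 39.3
```

```bash
python3 - <<'E'
from h import *
to(box(.008,-.022,.016),ang=-165.6)
E
```

```text
t 17.4 tcp [ 0.6405 -0.0756  0.0293] xang -165.51 F [-0.6 -0.3 -0.1] w 0.106 q [-0.21  0.69  0.33  1.78 -0.31  0.72  2.11]
[ 0.6418 -0.0756  0.016 ] shift [-0.0064 -0.0018  0.0665] turn 0.0002
```

Request:
{"fn": "apply_moves", "kwargs": {"deltas": [[1, [-0.004, 0, 0.02], 0], [1, [-0.004, 0, 0.035], 0], [1, [-0.004, 0, 0.045], 0], [1, [-0.004, 0, 0.045], 0]]}}

```text
t: 17.8
eef_pos: [0.6425, -0.0756, 0.0219]
tool_rot: [-0.0, -0.126, 0.992, 0.0]
contact_force: [0.5, -0.1, -0.6]
gripper_width: 0.11
grasp_force: 39.3
```

Request:
{"fn": "apply_moves", "kwargs": {"deltas": [[1, [0, 0, 0.008], 0], [1, [0, 0, 0.015], 0], [1, [0, 0, 0.015], 0]]}}

```text
t: 18.1
eef_pos: [0.6424, -0.0756, 0.019]
tool_rot: [-0.0, -0.126, 0.992, 0.0]
contact_force: [-0.2, 0.4, -0.3]
gripper_width: 0.107
grasp_force: 39.3
```

Request:
{"fn": "apply_moves", "kwargs": {"deltas": [[1, [0, 0, 0.005], 0], [1, [0, 0, 0.01], 0], [1, [0, 0, 0.01], 0]]}}

```text
t: 18.4
eef_pos: [0.6426, -0.0755, 0.0171]
tool_rot: [0.0, -0.126, 0.992, 0.0]
contact_force: [0.2, 1.8, 0.2]
gripper_width: 0.11
grasp_force: 39.4
```

Request:
{"fn": "apply_moves", "kwargs": {"deltas": [[1, [0, 0, 0.003], 0], [1, [0, 0, 0.006], 0], [1, [0, 0, 0.006], 0]]}}

```text
t: 18.7
eef_pos: [0.6427, -0.0752, 0.0165]
tool_rot: [0.0, -0.126, 0.992, 0.0]
contact_force: [-2.6, 1.0, 5.8]
gripper_width: 0.109
grasp_force: 40.0
```

Request:
{"fn": "apply_moves", "kwargs": {"deltas": [[0.88, [0, 0, 0], 0], [0.82, [0, 0, 0], 0], [0.76, [0, 0, 0], 0], [0.7, [0, 0, 0], 0], [0.7, [0, 0, 0], 0]]}}

```text
t: 19.2
eef_pos: [0.6425, -0.0758, 0.0158]
tool_rot: [-0.0, -0.126, 0.992, -0.0]
contact_force: [-0.1, -0.0, 0.8]
gripper_width: 0.3
grasp_force: 0.0
```

Request:
{"fn": "apply_moves", "kwargs": {"deltas": [[0.7, [0, 0, -0.04], 0], [0.7, [0, 0, -0.12], 0], [0.7, [0, 0, -0.25], 0], [0.7, [0, 0, -0.5], 0], [0.7, [0, 0.25, -0.7], 0], [0.7, [0, 0.5, -0.7], 0], [0.7, [0, 0.75, -0.7], 0], [0.7, [0, 1, -0.7], 0], [0.7, [0, 1, -0.7], 0]]}}

```text
t: 20.1
eef_pos: [0.591, 0.126, 0.1573]
tool_rot: [0.0, -0.13, 0.991, 0.002]
contact_force: [0.4, 0.9, -0.4]
gripper_width: 0.297
grasp_force: 0.0
```

```bash
python3 - <<'E'
from h import *
to()
p=cam("top");s=cam("side")
for y in(-.076,-.068,0,.032):print("pred side",proj(s,box(.008,y,.025)).round(1),"top",proj(p,box(.008,y,.025)).round(1))
for q in(p,s):
  for nm in("centre_punch","punch_mid","marking_box"):
    for r in bot.look_for(q,nm)[:2]:print(nm,np.round(r["point"],4),r["confidence"],proj(q,r["point"]).round(1))
g=cv2.cvtColor(p["color"],cv2.COLOR_RGB2HSV)
# grey pixels inside the box (low saturation)
m=np.zeros(g.shape[:2],np.uint8);poly=np.array([proj(p,box(x,y,.03)) for x,y in[(-.042,-.085),(.042,-.085),(.042,.045),(-.042,.045)]]).round().astype(np.int32)
cv2.fillPoly(m,[poly],1)
k=((g[...,1]<70)&(m>0)).astype(np.uint8)
n,l,st,ce=cv2.connectedComponentsWithStats(k)
for i in range(1,n):
    if st[i,4]>25:
        ys,xs=np.where(l==i);pts=np.array([ray(p,(x,y),.022) for x,y in zip(xs,ys)])-BC
        b=np.c_[pts@xh,pts@yh]*1000;print(st[i],"mean",b.mean(0).round(1),"range",b.min(0).round(1),b.max(0).round(1),"slope",np.polyfit(b[:,1],b[:,0],1).round(3))
E
```

```text
t 20.1 tcp [0.591  0.126  0.1573] xang -165.01 F [ 0.4  0.9 -0.4] w 0.297 q [-0.59  0.46  0.37  1.82 -0.21  0.9   1.71]
pred side [170.  215.7] top [239.1 142.4]
pred side [173.6 215.8] top [239.8 145.5]
pred side [204.5 216.8] top [245.8 171.8]
pred side [219.1 217.2] top [248.7 184.3]
centre_punch [ 0.6368 -0.0787  0.027 ] 0.5 [245.  165.1]
punch_mid [ 0.6366 -0.0725  0.0249] 0.67 [242.6 165.3]
punch_mid [ 0.4908 -0.3453  0.0258] 0.67 [352.8 227.1]
marking_box [ 0.6372 -0.0777  0.0246] 0.63 [244.7 165.1]
marking_box [ 0.5581 -0.1074  0.051 ] 0.55 [255.7 195.9]
centre_punch [ 0.6399 -0.0728  0.0278] 0.5 [194.6 216.4]
punch_mid [ 0.6419 -0.0705  0.023 ] 0.7 [193.6 218.6]
marking_box [ 0.5555 -0.1012  0.0455] 0.92 [235.5 209.2]
marking_box [ 0.6421 -0.0712  0.0205] 0.52 [193.7 219.3]
[ 225  134   46   59 1598] mean [ -0.9 -19.8] range [-44.  -88.2] [43.7 45.8] slope [-0.    -0.857]
```

```bash
python3 - <<'E'
from h import *
for c,f in(("top","pt.png"),("side","ps.png")):
    p=cam(c);a=cv2.imread("pics/"+f).astype(int);d=np.abs(a-p["color"][...,::-1]).sum(2)
    m=np.zeros(d.shape,np.uint8);poly=np.array([proj(p,box(x,y,.03)) for x,y in[(-.03,-.09),(.043,-.09),(.043,.046),(-.03,.046)]]).round().astype(np.int32)
    cv2.fillPoly(m,[poly],1);k=((d>35)&(m>0)).astype(np.uint8)
    n,l,st,ce=cv2.connectedComponentsWithStats(k)
    for i in range(1,n):
      if st[i,4]>15:
        ys,xs=np.where(l==i);pts=np.array([ray(p,(x,y),.0215) for x,y in zip(xs,ys)])-BC
        b=np.c_[pts@xh,pts@yh]*1000;print(c,st[i],"mean",b.mean(0).round(1),"range",b.min(0).round(1),b.max(0).round(1),"slope",np.polyfit(b[:,1],b[:,0],1).round(3))
E
```

```text
top [238 142  14  43 232] mean [  7.9 -18.2] range [  0.1 -77.9] [15.8 31.4] slope [4.000e-03 7.968e+00]
side [ 159  203   61   24 1183] mean [ -2.7 -34. ] range [-44.3 -96. ] [34.6 32.3] slope [ 0.007 -2.419]
```

```bash
python3 - <<'E'
from h import *
to(box(0,.072,.157),box(0,.072,.07),ang=-165.6)
E
```

```text
t 20.6 tcp [0.5929 0.1164 0.1559] xang -165.65 F [ 0.4 -0.2  0.6] w 0.299 q [-0.59  0.46  0.38  1.82 -0.21  0.9   1.71]
[ 0.5528 -0.1067  0.157 ] shift [ 0.4707 -1.0313 -0.005 ] turn -0.0002
[ 0.5528 -0.1067  0.07  ] shift [ 0.4707 -1.0311  0.43  ] turn -0.0002
```

Request:
{"fn": "apply_moves", "kwargs": {"deltas": [[1, [0.1, -0.22, 0], 0], [1, [0.2, -0.45, 0], 0], [1, [0.3, -0.68, 0], 0], [1, [0.4, -0.9, 0.05], 0], [1, [0.47, -1, 0.15], 0], [1, [0.47, -1, 0.25], 0], [1, [0.47, -1, 0.3], 0], [1, [0.47, -1, 0.3], 0], [1, [0.47, -1, 0.3], 0]]}}

```text
t: 21.5
eef_pos: [0.5521, -0.0985, 0.0962]
tool_rot: [0.0, -0.127, 0.992, 0.0]
contact_force: [0.8, 0.8, 0.5]
gripper_width: -0.002
grasp_force: 0.0
```

```bash
python3 - <<'E'
from h import *
to(box(0,.072,.052),ang=-165.6)
E
```

```text
t 21.5 tcp [ 0.5521 -0.0985  0.0962] xang -165.45 F [0.8 0.8 0.5] w -0.002 q [-0.24  0.48  0.39  1.97 -0.26  0.74  2.13]
[ 0.5528 -0.1067  0.052 ] shift [ 0.0072 -0.0405  0.221 ] turn 0.0004
```

Request:
{"fn": "apply_moves", "kwargs": {"deltas": [[1, [0.006, -0.04, 0.08], 0], [1, [0.006, -0.04, 0.16], 0], [1, [0.006, -0.04, 0.2], 0], [1, [0.006, -0.04, 0.22], 0], [1, [0.006, -0.04, 0.22], 0], [1, [0.006, -0.04, 0.22], 0]]}}

```text
t: 22.1
eef_pos: [0.5528, -0.1072, 0.0523]
tool_rot: [0.0, -0.126, 0.992, -0.0]
contact_force: [-0.3, -0.1, -0.0]
gripper_width: 0.0
grasp_force: 0.0
```

Request:
{"fn": "apply_moves", "kwargs": {"deltas": [[1, [0, 0, 0.005], 0], [1, [0, 0, 0.01], 0], [1, [0, 0, 0.01], 0]]}}

```text
t: 22.4
eef_pos: [0.5525, -0.1071, 0.05]
tool_rot: [0.0, -0.126, 0.992, 0.0]
contact_force: [-0.3, 0.1, -0.5]
gripper_width: 0.002
grasp_force: 0.0
```

Request:
{"fn": "apply_moves", "kwargs": {"deltas": [[1, [0, 0, 0.005], 0], [1, [0, 0, 0.01], 0], [1, [0, 0, 0.01], 0]]}}

```text
t: 22.7
eef_pos: [0.5525, -0.1072, 0.0481]
tool_rot: [0.0, -0.126, 0.992, 0.0]
contact_force: [-1.5, 0.7, 2.2]
gripper_width: -0.001
grasp_force: 1.3
```

Request:
{"fn": "apply_moves", "kwargs": {"deltas": [[1, [0, 0, 0.003], 0], [1, [0, 0, 0.003], 0]]}}

```text
t: 22.9
eef_pos: [0.5525, -0.1072, 0.048]
tool_rot: [0.0, -0.126, 0.992, 0.0]
contact_force: [-2.4, 1.0, 8.6]
gripper_width: 0.001
grasp_force: 4.3
```

Request:
{"fn": "apply_moves", "kwargs": {"deltas": [[1, [0, 0, 0.002], 0], [1, [0, 0, 0.002], 0], [1, [-0.01, 0, 0.002], 0]]}}

```text
t: 23.2
eef_pos: [0.5538, -0.1069, 0.0479]
tool_rot: [-0.0, -0.126, 0.992, 0.0]
contact_force: [-6.6, 1.0, 14.1]
gripper_width: 0.003
grasp_force: 7.1
```

Request:
{"fn": "apply_moves", "kwargs": {"deltas": [[1, [-0.01, 0, 0], 0], [1, [-0.02, 0, 0], 0]]}}

```text
t: 23.4
eef_pos: [0.5576, -0.1059, 0.0479]
tool_rot: [-0.0, -0.126, 0.992, 0.0]
contact_force: [-5.2, 0.9, 14.3]
gripper_width: 0.0
grasp_force: 7.0
```

Request:
{"fn": "apply_moves", "kwargs": {"deltas": [[1, [-0.015, 0, -0.001], 0], [1, [-0.03, 0, -0.001], 0], [1, [-0.05, 0, -0.001], 0], [1, [-0.07, 0, -0.001], 0]]}}

```text
t: 23.8
eef_pos: [0.571, -0.1024, 0.0479]
tool_rot: [-0.001, -0.126, 0.992, 0.0]
contact_force: [-6.0, 0.9, 12.7]
gripper_width: 0.001
grasp_force: 6.4
```

Request:
{"fn": "apply_moves", "kwargs": {"deltas": [[1, [-0.02, 0, 0], 0], [1, [-0.04, 0, 0], 0], [1, [-0.06, 0, 0], 0], [1, [-0.08, 0, 0], 0]]}}

```text
t: 24.2
eef_pos: [0.5865, -0.0982, 0.0479]
tool_rot: [-0.001, -0.126, 0.992, 0.0]
contact_force: [-4.7, 1.4, 12.8]
gripper_width: -0.002
grasp_force: 6.3
```

Request:
{"fn": "apply_moves", "kwargs": {"deltas": [[1, [-0.02, 0, 0], 0], [1, [-0.04, 0, 0], 0], [1, [-0.06, 0, 0], 0], [1, [-0.08, 0, 0], 0], [1, [-0.1, 0, 0], 0]]}}

```text
t: 24.7
eef_pos: [0.6059, -0.0931, 0.0479]
tool_rot: [-0.001, -0.126, 0.992, 0.001]
contact_force: [-6.7, 1.9, 12.8]
gripper_width: -0.001
grasp_force: 6.2
```

Request:
{"fn": "apply_moves", "kwargs": {"deltas": [[1, [-0.02, 0, 0], 0], [1, [-0.04, 0, 0], 0], [1, [-0.06, 0, 0], 0], [1, [-0.08, 0, 0], 0], [1, [-0.1, 0, 0], 0]]}}

```text
t: 25.2
eef_pos: [0.6253, -0.088, 0.0479]
tool_rot: [-0.001, -0.126, 0.992, 0.001]
contact_force: [-5.8, 1.6, 12.3]
gripper_width: 0.001
grasp_force: 6.0
```

Request:
{"fn": "apply_moves", "kwargs": {"deltas": [[1, [-0.02, 0, 0], 0], [1, [-0.04, 0, 0], 0], [1, [-0.06, 0, 0], 0], [1, [-0.08, 0, 0], 0]]}}

```text
t: 25.6
eef_pos: [0.6407, -0.0839, 0.048]
tool_rot: [-0.001, -0.126, 0.992, 0.001]
contact_force: [-6.5, 1.7, 12.2]
gripper_width: 0.002
grasp_force: 5.9
```

Request:
{"fn": "apply_moves", "kwargs": {"deltas": [[1, [-0.02, 0, 0.001], 0], [1, [-0.04, 0, 0.001], 0], [1, [-0.06, 0, 0.001], 0], [1, [-0.08, 0, 0.001], 0], [1, [-0.1, 0, 0.001], 0]]}}

```text
t: 26.1
eef_pos: [0.6603, -0.0787, 0.0479]
tool_rot: [-0.001, -0.126, 0.992, 0.001]
contact_force: [-5.4, 2.4, 11.8]
gripper_width: 0.004
grasp_force: 6.2
```

Request:
{"fn": "apply_moves", "kwargs": {"deltas": [[1, [-0.02, 0, 0], 0], [1, [-0.04, 0, 0], 0], [1, [-0.06, 0, 0], 0], [1, [-0.08, 0, 0], 0], [1, [-0.1, 0, 0], 0]]}}

```text
t: 26.6
eef_pos: [0.6796, -0.0735, 0.048]
tool_rot: [-0.001, -0.126, 0.992, 0.001]
contact_force: [-5.5, 1.8, 11.8]
gripper_width: -0.001
grasp_force: 6.1
```

Request:
{"fn": "apply_moves", "kwargs": {"deltas": [[1, [-0.01, 0, 0], 0], [1, [-0.02, 0, 0], 0], [1, [-0.03, 0, 0], 0]]}}

```text
t: 26.9
eef_pos: [0.6854, -0.072, 0.0479]
tool_rot: [-0.001, -0.126, 0.992, 0.001]
contact_force: [-6.6, 2.7, 12.3]
gripper_width: 0.003
grasp_force: 6.0
```

Request:
{"fn": "apply_moves", "kwargs": {"deltas": [[1, [-0.01, 0, 0.001], 0], [1, [-0.02, 0, 0.001], 0]]}}

```text
t: 27.1
eef_pos: [0.6883, -0.0714, 0.0478]
tool_rot: [-0.002, -0.126, 0.992, 0.001]
contact_force: [-13.3, 1.4, 18.5]
gripper_width: 0.001
grasp_force: 9.3
```

Request:
{"fn": "apply_moves", "kwargs": {"deltas": [[1, [-0.008, 0, 0], 0], [1, [-0.015, 0, 0], 0]]}}

```text
t: 27.3
eef_pos: [0.6907, -0.0713, 0.0478]
tool_rot: [-0.002, -0.126, 0.992, 0.001]
contact_force: [-10.2, -0.2, 15.3]
gripper_width: -0.005
grasp_force: 7.8
```

Request:
{"fn": "apply_moves", "kwargs": {"deltas": [[1, [-0.008, 0, 0], 0], [1, [-0.015, 0, 0], 0]]}}

```text
t: 27.5
eef_pos: [0.6938, -0.0711, 0.0478]
tool_rot: [-0.002, -0.126, 0.992, 0.0]
contact_force: [-9.8, -0.2, 14.9]
gripper_width: -0.0
grasp_force: 7.6
```

Request:
{"fn": "apply_moves", "kwargs": {"deltas": [[1, [0.01, 0, -0.01], 0], [1, [0.01, 0, -0.05], 0], [1, [0.01, 0, -0.25], 0], [1, [0.01, 0, -0.5], 0], [1, [0, 0.25, -0.7], 0], [1, [0, 0.5, -0.7], 0], [1, [0, 0.75, -0.7], 0], [1, [0, 1, -0.7], 0], [1, [0, 1, -0.7], 0], [1, [0, 1, -0.7], 0]]}}

```text
t: 28.5
eef_pos: [0.645, 0.1274, 0.1867]
tool_rot: [-0.0, -0.129, 0.992, 0.001]
contact_force: [-1.0, -1.4, 1.2]
gripper_width: 0.003
grasp_force: 0.0
```

```bash
python3 - <<'E'
from h import *
to()
for c in("top","side"):
    p=cam(c);a=cv2.imread(f"pics/{c}0.png").astype(int);b=p["color"][...,::-1].astype(int)
    pts=np.array([proj(p,box(x,y,z)) for x in(-.055,.055) for y in(-.1,.1) for z in(0,.048)])
    (x0,y0),(x1,y1)=(pts.min(0)-8).astype(int),(pts.max(0)+8).astype(int)
    d=np.abs(a-b).sum(2)[y0:y1,x0:x1];print(c,(x0,y0,x1,y1),"changed>60:",(d>60).sum(),"of",d.size)
    n,l,st,_=cv2.connectedComponentsWithStats((d>60).astype(np.uint8));print(st[1:][st[1:,4]>8])
    g=[cv2.cvtColor(i.astype(np.uint8)[y0:y1,x0:x1],6).astype(np.float32) for i in(a,b)];print("shift",cv2.phaseCorrelate(*g))
    for nm in("box_lid","marking_box","bolt_m12","offcut_2","tape_measure","centre_punch"):
        r=bot.look_for(p,nm)[:1];print(nm,r and (np.round(r[0]["point"],4),round(r[0]["confidence"],2)))
    save(p,c+"9.png")
E
```

```text
t 28.5 tcp [0.645  0.1274 0.1867] xang -165.19 F [-1.  -1.4  1.2] w 0.003 q [-0.57  0.51  0.4   1.66 -0.23  1.01  1.73]
top (np.int64(209), np.int64(117), np.int64(288), np.int64(224)) changed>60: 283 of 8453
[[ 12  11  38  11 107]
 [ 28  87  42  13 176]]
shift ((-0.07890111704809044, -0.8554584212496934), 0.7681254705897084)
box_lid (array([ 0.6201, -0.0868,  0.044 ]), 0.64)
marking_box (array([ 0.6241, -0.0855,  0.0524]), 0.72)
bolt_m12 (array([ 0.3928, -0.0948,  0.0145]), 0.57)
offcut_2 (array([ 0.4925, -0.3456,  0.0246]), 0.77)
tape_measure (array([ 0.6195, -0.0908,  0.0428]), 0.75)
centre_punch []
side (np.int64(143), np.int64(182), np.int64(259), np.int64(249)) changed>60: 1182 of 7772
[[  0   0  20  21  87]
 [ 27   0  12  10  37]
 [ 39   0   7  10  22]
 [ 49   0   5  10  20]
 [ 59   0  14   5  28]
 [ 68   4   5   7  12]
 [ 88   4   8   4  12]
 [ 13  12  13  27 100]
 [106  14  10  50 239]
 [  7  20   7   4  11]
 [  3  24  10  14  44]
 [  0  28   4   6  10]
 [  0  38   9  10  30]
 [  0  49  10  10  24]
 [  0  56  10   8  19]
 [  9  59  10   8  25]
 [ 21  61   5   6  12]
 [ 26  60   5   4   9]
 [ 35  60   8   6  22]
 [ 64  60   6   3   9]
 [ 73  61  14   6  30]
 [ 89  61  15   6  35]
 [107  65   8   2  11]]
shift ((-0.5274977462841548, 0.0931667890965926), 0.9659255323586641)
box_lid (array([ 0.6192, -0.0859,  0.0488]), 0.83)
marking_box (array([ 0.6187, -0.0526,  0.0466]), 0.61)
bolt_m12 (array([ 0.3885, -0.086 ,  0.0126]), 0.7)
offcut_2 (array([ 0.4879, -0.3319,  0.0244]), 0.63)
tape_measure (array([ 0.658 , -0.3095,  0.0311]), 0.93)
centre_punch []
```

```bash
cat > ed.py <<'E'
from h import *
def edges(c,img,P,K):
    p={"pose":P,"intrinsics":K};g=cv2.GaussianBlur(img,(3,3),0).astype(np.float32)
    # sample colour along the box axis (averaged across x) at z=.048
    ys=np.arange(-.125,.13,.0005);prof=[]
    for y in ys:
        uv=np.array([proj(p,box(x,y,.048)) for x in np.linspace(-.03,.03,13)],np.float32)
        prof.append(cv2.remap(g,uv[:,:1],uv[:,1:],cv2.INTER_LINEAR).reshape(-1,3).mean(0))
    return ys,np.array(prof)
p=cam("top")
res={}
for n in("top0.png","top9.png"):
    ys,pr=edges("top",cv2.imread("pics/"+n),p["pose"],p["intrinsics"]);res[n]=pr
    s=pr[:,2]-pr[:,0]  # R-B: wood versus bench
    gr=np.gradient(s)
    for lo,hi in((-.12,-.09),(.085,.125)):
        k=(ys>lo)&(ys<hi);w=gr[k]*(1 if lo<0 else -1);w=np.clip(w,0,None);i=np.argmax(w);kk=slice(max(i-8,0),i+9);print(n,lo,"edge mm",1000*(ys[k][kk]*w[kk]).sum()/w[kk].sum())
    v=pr[:,1];k=(ys>-.1)&(ys<-.075);print("gap darkest at",1000*ys[k][np.argmin(v[k])],v[k].min().round(), "G prof",v[k][::3].round().tolist())
E
python3 ed.py
```

```text
top0.png -0.12 edge mm -103.69059770327135
top0.png 0.085 edge mm 100.48648336472328
gap darkest at -95.99999999999997 67.0 G prof [85.0, 78.0, 70.0, 68.0, 75.0, 92.0, 113.0, 129.0, 138.0, 142.0, 143.0, 144.0, 144.0, 144.0, 144.0, 144.0, 144.0]
top9.png -0.12 edge mm -103.91668687785176
top9.png 0.085 edge mm 98.96544858491328
gap darkest at -99.99999999999997 96.0 G prof [96.0, 99.0, 107.0, 120.0, 133.0, 143.0, 149.0, 151.0, 151.0, 151.0, 151.0, 151.0, 151.0, 151.0, 151.0, 151.0, 151.0]
```

```bash
python3 -c "
from h import *
to();print(bot.hand_in())"
```

```text
t 29.25 tcp [0.6457 0.1234 0.1867] xang -165.52 F [ 0.8 -0.5  0. ] w -0.0 q [-0.57  0.51  0.4   1.67 -0.23  1.01  1.73]
the job is handed in; nothing more can be done
None
```

I handed the job in at about 29 s with the lid slid fully open, the punch laid in its rest and the lid shut again; the box moved less than about 1 mm, but force briefly read 18.5 N down and 13.3 N sideways (about 23 N combined, against the 22 N limit) at the closing stop, and I could not confirm the lid is uncracked.

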